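Clear the handset charging rail after the lesson

TASK

The lesson is over: first switch the charging rail off by pushing its switch lever fully over, away from the robot, while every handset is still docked; then pull each tall handset up off the rail against its sprung catch and drop it into the wire basket, leaving the switch off. Leave the low blank cover clipped on the rail, the basket standing upright, and the other things on the desk where they are.

Things in the scene. Friction and masses are not known exactly. Their poses are not given: they have to be found in the camera images.
- rail: Fixed charging rail along its own y; own x points away from the robot; origin on the desk under the bar. Base plate 110 x 470 x 8 mm (own x -40 to +70, y -225 to +245); upright steel bar 12 mm thick, own y -220 to +180, top 45 mm above the desk. Six stations at own y -185, -119, -53, +13, +79, +145 mm, each empty or carrying a handset or the blank cover.
- rail_catch (a point): Roller of one of six like sprung catches, one behind each station (own +x side), 34 mm above the desk: it sits over a ridge on the back of the part's foot. Pulled straight up, the part meets up to 10 to 20 N over the first 8 to 10 mm, then the roller gives way; after 24 mm of lift it is clear of the bar. The catch housing behind is 38 mm high (rail own x +42 to +72).
- switch (a joint): Mains switch lever of the charging rail: 0 to 0.2 at the start = leaning towards the robot (on), 1.0 rad = fully over, leaning away from the robot (off). It stays where it is left and needs only about 1 to 2 N at its tip.
- switch_tip (a point): Centre of the black 26 mm ball ending the 80 mm switch lever, which turns about an axis along the rail's own y at rail own x 0, y +215, 30 mm above the desk. The ball swings 77 mm from the robot side (own x -38) to the far side (+38) at 100 to 110 mm height. Its grey housing is 70 x 50 mm, 33 mm high.
- handset0_mid (a point): Tall black handset, centre, half-way up; 31 mm thick (own x), 46 wide (own y), 110 tall (own z), 0.12 kg. Screen and keys on own -x face. Docked it stands with its axes along the rail's, feet 24 mm deep astride the bar, underside 21 and top 131 mm above the desk; a ridge stands out 4 mm at the back foot. Neighbours 20 mm apart: grip it front and back, by its upper half. May be absent.
- handset1_mid (a point): Tall black handset, centre, half-way up; 31 mm thick (own x), 46 wide (own y), 110 tall (own z), 0.12 kg. Screen and keys on own -x face. Docked it stands with its axes along the rail's, feet 24 mm deep astride the bar, underside 21 and top 131 mm above the desk; a ridge stands out 4 mm at the back foot. Neighbours 20 mm apart: grip it front and back, by its upper half. May be absent.
- handset2_mid (a point): Tall black handset, centre, half-way up; 31 mm thick (own x), 46 wide (own y), 110 tall (own z), 0.12 kg. Screen and keys on own -x face. Docked it stands with its axes along the rail's, feet 24 mm deep astride the bar, underside 21 and top 131 mm above the desk; a ridge stands out 4 mm at the back foot. Neighbours 20 mm apart: grip it front and back, by its upper half. May be absent.
- handset3_mid (a point): Tall black handset, centre, half-way up; 31 mm thick (own x), 46 wide (own y), 110 tall (own z), 0.12 kg. Screen and keys on own -x face. Docked it stands with its axes along the rail's, feet 24 mm deep astride the bar, underside 21 and top 131 mm above the desk; a ridge stands out 4 mm at the back foot. Neighbours 20 mm apart: grip it front and back, by its upper half. May be absent.
- handset4_mid (a point): Tall black handset, centre, half-way up; 31 mm thick (own x), 46 wide (own y), 110 tall (own z), 0.12 kg. Screen and keys on own -x face. Docked it stands with its axes along the rail's, feet 24 mm deep astride the bar, underside 21 and top 131 mm above the desk; a ridge stands out 4 mm at the back foot. Neighbours 20 mm apart: grip it front and back, by its upper half. May be absent.
- blank_mid (a point): Low black blank cover clipped on one station of the rail, with the same foot and catch as a handset but only 42 mm tall (top 63 mm above the desk), 31 mm thick, 46 mm wide; this point is its centre. It stays on the rail.
- basket: Loose wire basket, open at the top, origin at the centre of its underside: outside 168 mm (own x) by 228 mm (own y), 85 mm high, wires counted as walls 4 mm thick, floor 5 mm, 0.8 kg. It stands to the robot's right, in front of the rail's right end.
- pot: Squat tan clay pencil pot, 100 mm across, 80 mm high, pencils up to 160 mm; origin at the centre of its underside. A bystander at the left.
- token3: Uppermost of a stack of four white plastic tokens (54 mm across, 9 mm thick each), in front of the rail on the left; origin at the centre of its underside. A bystander.
- remover: Black staple remover, 62 x 22 x 33 mm, lying on the desk in front of the rail; origin at the centre of its underside. A bystander.
- ruler: Clear acrylic ruler, 310 x 34 x 4 mm, lying flat behind the rail; origin at its centre. A bystander.

How it is judged (in metres and radians):
On the way:
1. the rail is switched off while all handsets are still docked on it (value of joint switch above 0.85 rad and distance of each of handset0_mid, handset1_mid, handset2_mid, handset3_mid, handset4_mid from where it was at the start of the episode below 0.02 m), for 0.2 s.
At the end, for the whole second after the job is handed in: The switch lever is over past 0.85 rad; the centre of every handset present lies inside the basket's outline and less than 150 mm above the basket's underside; the basket stands upright (within 0.15 rad); the blank cover is still seated on the rail (value of joint switch above 0.85 rad and z of blank_mid in the frame of rail below 0.05 m and angle between basket's own z axis and vertical below 0.15 rad and x of handset0_mid in the frame of basket between -0.084 and 0.084 m and y of handset0_mid in the frame of basket between -0.114 and 0.114 m and z of each of handset0_mid, handset1_mid, handset2_mid, handset3_mid, handset4_mid in the frame of basket below 0.15 m and x of handset1_mid in the frame of basket between -0.084 and 0.084 m and y of handset1_mid in the frame of basket between -0.114 and 0.114 m and x of handset2_mid in the frame of basket between -0.084 and 0.084 m and y of handset2_mid in the frame of basket between -0.114 and 0.114 m and x of handset3_mid in the frame of basket between -0.084 and 0.084 m and y of handset3_mid in the frame of basket between -0.114 and 0.114 m and x of handset4_mid in the frame of basket between -0.084 and 0.084 m and y of handset4_mid in the frame of basket between -0.114 and 0.114 m); the robot touches nothing.
It fails at once if the low blank cover is pulled off the rail (distance of blank_mid from where it was at the start of the episode above 0.03 m).
It fails at once if the pencil pot is tipped or pushed away (angle between pot's own z axis and vertical above 0.5 rad or distance of pot from where it was at the start of the episode above 0.06 m).
It fails at once if the stack of tokens is upset (distance of token3 from where it was at the start of the episode above 0.04 m).
It fails at once if the staple remover or the ruler is swept away (distance of remover from where it was at the start of the episode above 0.1 m or distance of ruler from where it was at the start of the episode above 0.06 m).
Of handset0, handset1, handset2, handset3, handset4 only 4 to 5 are there at a start; the rules pass over those that are not, and their reading is None.
At some moment in a run one of basket may be knocked a few centimetres aside while the robot is not near it.
Once in a run the grip may slacken for a moment while it holds something.
It also fails if it takes over 208 s, if anything falls off the work surface, if the arm or the gripper's body presses on something with over 40 N, if the wrist force passes 120 N, or if a joint passes its speed limit or range.

ROBOT

A 6-joint arm with a two-finger parallel gripper is mounted at the origin on the work surface. World frame = base frame: x ahead of the robot, y to its left, z up, the work surface at z = 0. Lengths are in mm, angles in rad, forces in N, time in s.
With the tool pointing down it reaches from about 350 to 975 mm from the base axis. Payload 7.1 kg.
Tool frame: the origin (TCP) lies at the very end of the fingers, on their centre line; the grasp point (between the pads) lies 19 mm behind it (ctrl.pinch_z is the distance from the TCP to the grasp point, in mm); z points along the fingers, y is the direction in which the jaws open and shut (so a half turn about z gives the same grasp; the last joint's range is limited). The gripper opens to 88 mm and grips with 3 to 60 N. Pads are 20 mm wide; open, the fingers measure 115 mm over their backs; the gripper's body (75 mm by 178 mm) begins 61 mm behind the grasp point.
Start: joints at [-1.128, 0.423, 1.63, -0, 1.089, -0.019], TCP at [278.489, -559.507, 222.675] pointing down, gripper open.
Joint ranges: [-3, 3], [-0.9, 2.11], [0.09, 2.58], [-1.31, 4.45], [0.11, 2.69], [-2.54, 2.54]. Speed limits (rad/s): [2.39, 2.39, 3.01, 3.14, 3.14, 3.14].

INTERFACE

Orientations are given as a rotation vector (axis times angle).
In Python, from workcell import ctrl gives the robot as it stands.
- The arm moves only by the shell command python3 -m inch 'ROWS' [OPENING]. ROWS is JSON, a list of rows, each an object with "xyz": the shift along the tool's x, y, z in cm, a list of three; "spin": the turn about the tool's z in degrees. A call has 1 to 20 rows; each row is the pose to reach, as a shift and turn from the pose measured when the call began, along the tool's axes at that moment; what a row does not reach only later rows make up. A row lasts 1/10 s, in which the tool goes at most 50 mm and 8.59 degrees, less where a joint would pass 70% of its speed; a pose out of reach is approached as far as the arm can. A call with a gripper value outside its range is refused whole. OPENING is the closure, from 0 (fully open) to 1 (shut), set as the call begins (- or left out, the last holds). The fingers move at their own pace and stop on an object; the grip force is fixed at half the most. Time passes only in rows, so rows that repeat a pose let the fingers close. It gives the time, the measured TCP pose, the force and the opening at its end, in the units of the state.
- ctrl.get_obs(): the state, without advancing time (a new reading comes with each control period).
- ctrl.get_image(name): name is "side" or "top" or "wrist"; returns the picture (420x560x3 uint8, red, green, blue); there is no depth.
- ctrl.camera_info(name): a dict with "camera_matrix" (3x3 intrinsics, pixels), "R" (3x3) and "t" (3): a world point X has camera coordinates R X + t; the wrist camera has in their place "hand_eye" (4x4, takes a point from camera to tool coordinates, whose origin is the TCP and whose axes are the flange's). Camera axes: x right, y down, z forward; pixel columns grow to the right and rows downward; lengths in mm; the calibration is good to about 2 mm. The wrist camera is an equidistant fisheye: a pixel r from the principal point sees the ray r / f radians off the axis. A picture is of the moment at which its call begins: read the wrist's pose just before it. camera_info takes no time and is no camera call.
- ctrl.close_job(): hands the job in, once; it reports no verdict.
The state is a dict: "t": time; "qpos": joint angles; "qvel": joint speeds; "joint_torque": joint torques, N m; "ee_pos": TCP position; "orientation": TCP orientation; "ft_force": force on the tool from outside, world axes, zero at the start; "moment": the same for the moment, N m; "width": finger opening in mm.
Only numpy, scipy, OpenCV 4.12 (cv2) and the standard library are available. Lean on these libraries where they do the work, as an engineer would, in place of code of your own. Each camera call takes 0.05 s, during which the arm holds its last target. There are 200 camera calls.

## Working session

There is one attempt and no reset: what is moved stays moved. The work goes in short steps, Python scripts to look and compute and a shell command to move; the robot and the scene stay as the last step left them, time stands still between calls to the robot, and variables do not carry over. Pictures are saved under pics/ and viewed, about 12 in all and at most 16, crops included, and the job is handed in when it is done.

```bash
ls; mkdir -p pics; python3 - <<'E'
from workcell import ctrl
import cv2
o=ctrl.get_obs();print(o['ee_pos'],o['orientation'],o['width'],o['t'],ctrl.pinch_z)
for n in("top","side"):
    cv2.imwrite(f"pics/{n}0.png",ctrl.get_image(n)[:,:,::-1]);i=ctrl.camera_info(n);print(n,i)
print(ctrl.camera_info("wrist"))
E
```

```text
pics
[ 278.26537734 -558.99042113  221.88568967] [-3.05669577e+00 -7.18666457e-01  5.33150490e-04] 88.0242647987568 0.0 18.700000000000003
top {'camera_matrix': array([[470.37925794,   0.        , 280.32903248],
       [  0.        , 470.37925794, 208.11992465],
       [  0.        ,   0.        ,   1.        ]]), 'R': array([[ 0.02224052, -0.99963254,  0.01549654],
       [-0.99315182, -0.02386927, -0.11436664],
       [ 0.1146945 , -0.01284684, -0.99331774]]), 't': array([  40.9442263 ,  575.68626768, 1096.28109619])}
side {'camera_matrix': array([[450.53600987,   0.        , 283.95672433],
       [  0.        , 450.53600987, 204.19469271],
       [  0.        ,   0.        ,   1.        ]]), 'R': array([[-0.97343956, -0.22767352, -0.02408725],
       [-0.09842462,  0.51115701, -0.85383319],
       [ 0.20670757, -0.82878422, -0.51998913]]), 't': array([561.93738381, 111.75805999, 956.15870294])}
{'camera_matrix': array([[325.1922621 ,   0.        , 280.56840136],
       [  0.        , 325.1922621 , 207.41576037],
       [  0.        ,   0.        ,   1.        ]]), 'hand_eye': array([[-8.48444267e-04, -9.55014155e-01, -2.96559007e-01,
         8.13467658e+01],
       [ 9.99998707e-01, -1.21528843e-03,  1.05265554e-03,
         4.64438294e-01],
       [-1.36570567e-03, -2.96557730e-01,  9.55013951e-01,
        -1.62736058e+02],
       [ 0.00000000e+00,  0.00000000e+00,  0.00000000e+00,
         1.00000000e+00]])}
```

View pics/top0.png

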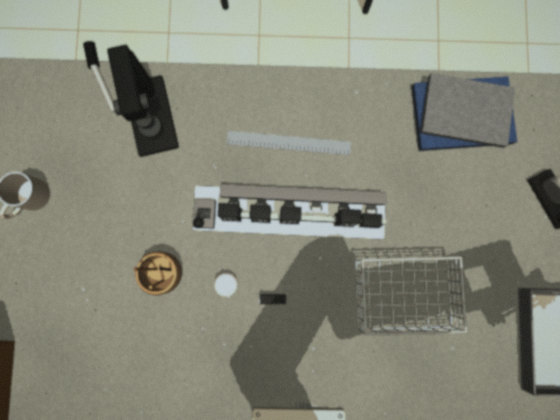

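View pics/side0.png

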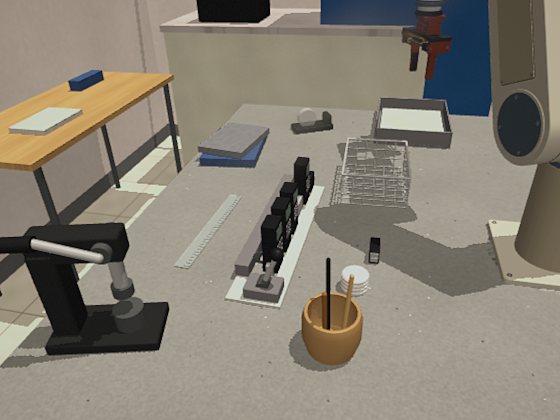

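Top: the rail spans about u 193–386, v 185–237. The switch is at (204,212), stations at u≈230, 260, 290, (318 empty), 348 and 372, and the basket is near (411,292). Next I'll enlarge crops of both views.

```bash
python3 - <<'E'
import cv2
a=cv2.imread("pics/top0.png")[175:245,185:395];b=cv2.imread("pics/side0.png")[140:310,220:340]
cv2.imwrite("pics/c1.png",cv2.resize(a,None,fx=3.8,fy=3.8,interpolation=2))
cv2.imwrite("pics/c2.png",cv2.resize(b,None,fx=3.5,fy=3.5,interpolation=2))
E
```

```text
(no output)
```

View pics/c1.png

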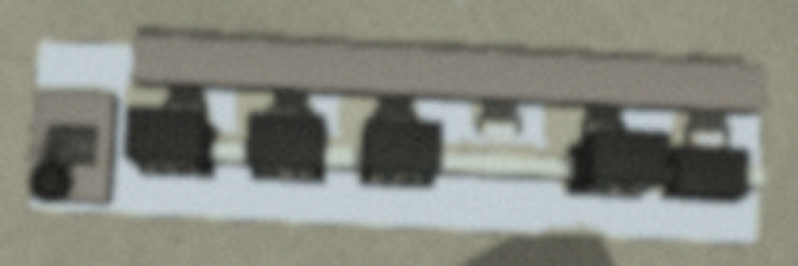

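View pics/c2.png

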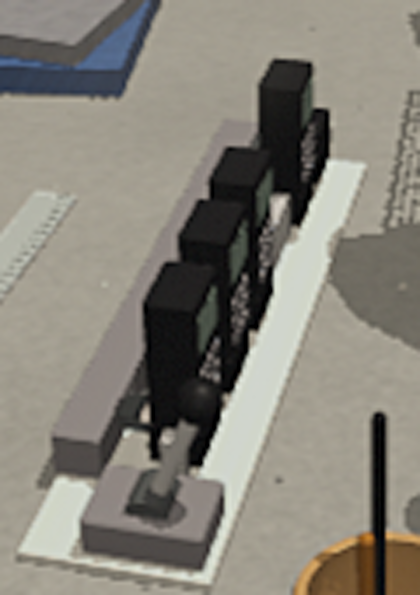

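```bash
cat > h.py <<'E'
import numpy as np
from workcell import ctrl
from scipy.optimize import least_squares
from scipy.spatial.transform import Rotation as Ro
def back(n,uv,z):
    i=ctrl.camera_info(n);d=i['R'].T@np.linalg.inv(i['camera_matrix'])@[*uv,1];c=-i['R'].T@i['t']
    return c+d*(z-c[2])/d[2]
def proj(n,X):
    i=ctrl.camera_info(n);p=i['camera_matrix']@(i['R']@np.asarray(X,float)+i['t']);return p[:2]/p[2]
def frame(p): 
    c,s=np.cos(p[2]),np.sin(p[2]);return lambda q:np.array([p[0]+c*q[0]-s*q[1],p[1]+s*q[0]+c*q[1],q[2]])
def fit(n,pts,p0):
    f=lambda p:np.concatenate([proj(n,frame(p)(q))-u for q,u in pts])
    r=least_squares(f,p0);return r.x,r.fun
E
python3 - <<'E'
from h import *
c=lambda u,v:(185+u/3.8,175+v/3.8)
p,r=fit("top",[((-40,245,8),c(30,208)),((-40,-225,8),c(757,242)),((70,245,8),c(38,40))],[700,0,0])
print(p,r.round(1))
F=frame(p)
for y in(145,79,13,-119): print(y,F((0,y,131)),(np.array(proj("top",F((0,y,131))))-[185,175])*3.8,proj("side",F((0,y,131))))
for x in(-38,38):print('tip',F((x,215,105)))
print("tip px",(np.array(proj("top",F((-38,215,100))))-[185,175])*3.8, proj("side",F((-38,215,100))))
for uv in((357,258),(462,257),(466,331),(360,333)):print(back("top",uv,85),back("top",uv,0))
import cv2
a=cv2.imread("pics/top0.png")[235:345,340:480]
cv2.imwrite("pics/c3.png",cv2.resize(a,None,fx=5,fy=5,interpolation=2))
E
```

```text
[ 5.53442579e+02  2.12620198e+01 -2.21073244e-02] [-0.7  0.2  0.5 -0.   0.2 -0.2]
145 [556.64787983 166.22658808 131.        ] [169.5516418  132.63892845] [273.06138713 219.85886946]
79 [555.18891527 100.24271564 131.        ] [284.24955466 137.88958055] [281.76042803 202.48087476]
13 [553.72995071  34.2588432  131.        ] [398.79583002 143.13329098] [289.48812663 187.04332169]
-119 [550.81202158 -97.70890169 131.        ] [627.4346695  153.59994181] [302.61489623 160.82009372]
tip [520.20455205 237.04949299 105.        ]
tip [596.18598093 235.36947319 105.        ]
tip px [ 51.95158636 197.02518882] [283.49861955 257.4389119 ]
[ 458.9583007  -121.33956396   85.        ] [ 460.06039039 -136.45232641    0.        ]
[ 466.58097581 -360.75118605   85.        ] [ 468.28908071 -394.89756626    0.        ]
[ 302.15909452 -366.09222608   85.        ] [ 290.7953894  -400.66322776    0.        ]
[ 293.04629015 -128.62404602   85.        ] [ 280.95810209 -144.31593678    0.        ]
```

View pics/c3.png

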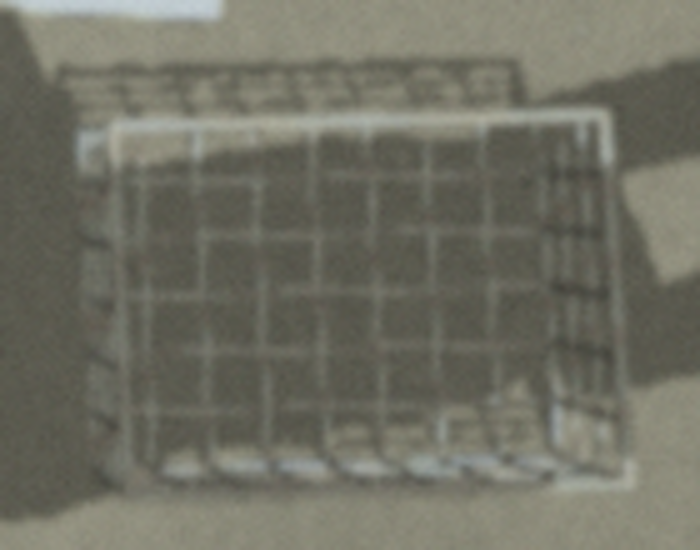

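Rail fit agrees with the handset tops in both views: 4 handsets at stations +145, +79, +13 and -119, -53 is empty, and the blank is at -185. The basket rim corners are at (362,259), (462,257), (467,332) and (364,333).

```bash
cat >> h.py <<'E'
YAW=None
def go(name,x,y,z,dirx=(0,1)):
    "shift (cm, tool axes) and spin (deg) to put TCP at x,y,z pointing down with tool x along dirx"
    o=ctrl.get_obs();R=Ro.from_rotvec(o['orientation']).as_matrix()
    d=R.T@(np.array([x,y,z])-o['ee_pos'])/10
    t=R.T@np.array([*dirx,0]);print(name,d.round(2).tolist(),round(float(np.degrees(np.arctan2(t[1],t[0]))),1))
RAIL=np.array([553.4,21.3,-.0221])
RY=(.0221,.99976)
E
python3 - <<'E'
from h import *
c=lambda u,v:(340+u/5,235+v/5)
p,r=fit("top",[((84,114,85),c(110,120)),((84,-114,85),c(608,108)),((-84,-114,85),c(635,487)),((-84,114,85),c(122,490))],[370,-250,0])
print("basket",p,r.round(1))
F=frame(RAIL);print(back("top",(157,272),80))
q=F((-100,215,0));go("pre",q[0],q[1],220,RY);
print(ctrl.get_obs()['qpos'])
E
```

```text
basket [ 3.79233990e+02 -2.49826853e+02  3.77965491e-02] [ 0.  -0.8  0.3  0.  -0.6 -0.2  0.3  1. ]
[417.51074347 329.63526476  80.        ]
pre [51.64, -63.38, 0.29] -62.3
[-1.12797321e+00  4.23769361e-01  1.63058822e+00 -1.64346896e-05
  1.08860695e+00 -1.90063220e-02]
```

```bash
python3 -m inch '[{"xyz":[10,-8,0],"spin":-20},{"xyz":[30,-25,0],"spin":-40},{"xyz":[30,-25,0],"spin":-40},{"xyz":[30,-25,0],"spin":-40},{"xyz":[30,-25,0],"spin":-40},{"xyz":[30,-25,0],"spin":-40},{"xyz":[30,-25,0],"spin":-40},{"xyz":[30,-25,0],"spin":-40},{"xyz":[51.6,-63.4,0.3],"spin":-62.3},{"xyz":[51.6,-63.4,0.3],"spin":-62.3},{"xyz":[51.6,-63.4,0.3],"spin":-62.3},{"xyz":[51.6,-63.4,0.3],"spin":-62.3},{"xyz":[51.6,-63.4,0.3],"spin":-62.3},{"xyz":[51.6,-63.4,0.3],"spin":-62.3},{"xyz":[51.6,-63.4,0.3],"spin":-62.3},{"xyz":[51.6,-63.4,0.3],"spin":-62.3},{"xyz":[51.6,-63.4,0.3],"spin":-62.3},{"xyz":[51.6,-63.4,0.3],"spin":-62.3},{"xyz":[51.6,-63.4,0.3],"spin":-62.3},{"xyz":[51.6,-63.4,0.3],"spin":-62.3}]' 1
python3 - <<'E'
from h import *
import cv2
F=frame(RAIL)
q=F((-80,215,0));go("down",q[0],q[1],92,RY);q=F((11,215,0));go("push",q[0],q[1],92,RY)
cv2.imwrite("pics/w1.png",ctrl.get_image("wrist")[:,:,::-1])
E
```

```text
t: 2.1
ee_pos: [457.3, 237.5, 219.5]
orientation: [-2.245, -2.196, 0.001]
ft_force: [0.2, -0.5, -0.3]
width: 0.2
down [0.09, 2.1, 12.75] 0.0
push [0.09, 11.2, 12.73] 0.0
```

View pics/w1.png

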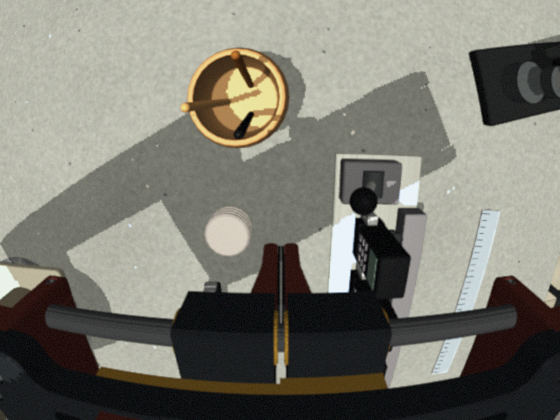

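The wrist view shows the ball at (363,200), the pot at (238,97) and the tokens at (228,232). I'll check these against the rail fit.

```bash
cat >> h.py <<'E'
def wproj(X,o=None):
    o=o or ctrl.get_obs();R=Ro.from_rotvec(o['orientation']).as_matrix();i=ctrl.camera_info("wrist");H=i['hand_eye'];K=i['camera_matrix']
    p=H[:3,:3].T@(R.T@(np.asarray(X,float)-o['ee_pos'])-H[:3,3]);r=np.hypot(p[0],p[1]);th=np.arctan2(r,p[2])
    return K[:2,2]+K[0,0]*th*p[:2]/r
E
python3 - <<'E'
from h import *
F=frame(RAIL)
for a in(-.5,-.4,-.3):print(wproj(F((80*np.sin(a),215,30+80*np.cos(a)))))
t=back("top",(226,285),36);print("tok",t,wproj(t)); print("handset top",wproj(F((0,145,131))))
E
```

```text
[348.89270208 198.96947741]
[357.33423009 200.03249084]
[365.9937239  200.88816274]
tok [389.73074171 177.62525748  36.        ] [223.72447495 235.71749743]
handset top [389.62315134 281.08213657]
```

Consistent. Lower the hand and push the lever over.

```bash
python3 -m inch '[{"xyz":[0,1.5,5]},{"xyz":[0,2,10]},{"xyz":[0,2,12.7]},{"xyz":[0,2,12.7]},{"xyz":[0,4,12.7]},{"xyz":[0,5,12.7]},{"xyz":[0,6,12.7]},{"xyz":[0,7,12.7]},{"xyz":[0,8,12.7]},{"xyz":[0,9,12.7]},{"xyz":[0,9.7,12.7]},{"xyz":[0,10.3,12.7]},{"xyz":[0,10.8,12.7]},{"xyz":[0,11.1,12.7]},{"xyz":[0,11.1,12.7]},{"xyz":[0,11.1,12.7]}]'
```

```text
$[0]: bad value
```

Spin must always be given.

```bash
python3 -m inch '[{"xyz":[0,1.5,5],"spin":0},{"xyz":[0,2,10],"spin":0},{"xyz":[0,2,12.7],"spin":0},{"xyz":[0,2,12.7],"spin":0},{"xyz":[0,4,12.7],"spin":0},{"xyz":[0,5,12.7],"spin":0},{"xyz":[0,6,12.7],"spin":0},{"xyz":[0,7,12.7],"spin":0},{"xyz":[0,8,12.7],"spin":0},{"xyz":[0,9,12.7],"spin":0},{"xyz":[0,9.7,12.7],"spin":0},{"xyz":[0,10.3,12.7],"spin":0},{"xyz":[0,10.8,12.7],"spin":0},{"xyz":[0,11.1,12.7],"spin":0},{"xyz":[0,11.1,12.7],"spin":0},{"xyz":[0,11.1,12.7],"spin":0}]'
python3 - <<'E'
from h import *
import cv2
F=frame(RAIL)
cv2.imwrite("pics/s1.png",cv2.resize(ctrl.get_image("side")[120:330,180:380,::-1],None,fx=2.8,fy=2.8,interpolation=2))
for a in(.2,.35,.5):print(a,(wproj(F((80*np.sin(a),215,30+80*np.cos(a))))),(proj("side",F((80*np.sin(a),215,30+80*np.cos(a))))-[180,120])*2.8)
E
```

```text
t: 3.75
ee_pos: [568.3, 234.8, 92.5]
orientation: [-2.246, -2.195, 0.001]
ft_force: [-0.2, 0.7, 0.2]
width: 0.4
0.2 [292.09931487 271.21901173] [209.56567231 363.40396075]
0.35 [313.98136082 268.03725207] [193.07235517 365.05087702]
0.5 [333.23924893 263.41072118] [177.81638123 368.85121092]
```

View pics/s1.png

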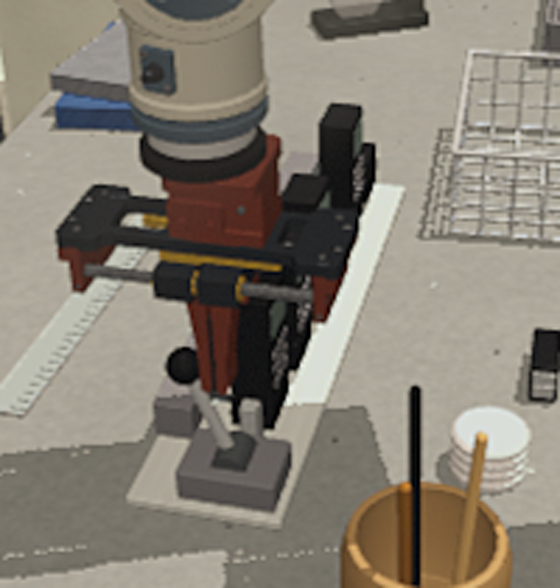

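Ball sits at crop (183,364), which is about 0.45 rad past vertical (value ≈0.95), so the lever is over. I'll nudge it a touch more, retreat and rise.

```bash
python3 -m inch '[{"xyz":[0,0.3,0],"spin":0},{"xyz":[0,0.5,0],"spin":0},{"xyz":[0,0.5,0],"spin":0},{"xyz":[0,0.5,0],"spin":0},{"xyz":[0,-3,0],"spin":0},{"xyz":[0,-3,-5],"spin":0},{"xyz":[0,-3,-10],"spin":0},{"xyz":[0,-1.1,-10],"spin":0},{"xyz":[-6.8,-1.1,-10],"spin":0},{"xyz":[-6.8,-1.1,-10],"spin":0},{"xyz":[-6.8,-1.1,-10],"spin":0},{"xyz":[-6.8,-1.1,-10],"spin":0}]'
python3 - <<'E'
from h import *
F=frame(RAIL);q=F((0,145,0));go("grasp",q[0],q[1],81,RY)
E
```

```text
t: 5.0
ee_pos: [555.9, 167.0, 192.5]
orientation: [-2.247, -2.194, -0.0]
ft_force: [-0.1, 0.5, 0.1]
width: 0.2
grasp [-0.08, 0.08, 11.15] -0.1
```

```bash
python3 -m inch '[{"xyz":[-0.1,0.1,0],"spin":0},{"xyz":[-0.1,0.1,0],"spin":0},{"xyz":[-0.1,0.1,0],"spin":0},{"xyz":[-0.1,0.1,0],"spin":0},{"xyz":[-0.1,0.1,0],"spin":0},{"xyz":[-0.1,0.1,0],"spin":0},{"xyz":[-0.1,0.1,0],"spin":0},{"xyz":[-0.1,0.1,2],"spin":0},{"xyz":[-0.1,0.1,4],"spin":0}]' 0
python3 - <<'E'
from h import *
import cv2
o=ctrl.get_obs();cv2.imwrite("pics/w2.png",ctrl.get_image("wrist")[:,:,::-1])
F=frame(RAIL)
for x in(-15.5,15.5):print(wproj(F((x,168,131)),o),wproj(F((x,102,131)),o))
print(wproj(F((38,215,100))))
E
```

```text
t: 5.9
ee_pos: [557.5, 166.2, 152.8]
orientation: [-2.248, -2.194, -0.003]
ft_force: [0.7, -0.1, 0.4]
width: 69.2
[253.17025863 208.44139552] [256.65987803 301.669372  ]
[305.15596468 208.27108926] [302.56869756 301.54431657]
[341.21314077 125.85996514]
```

View pics/w2.png

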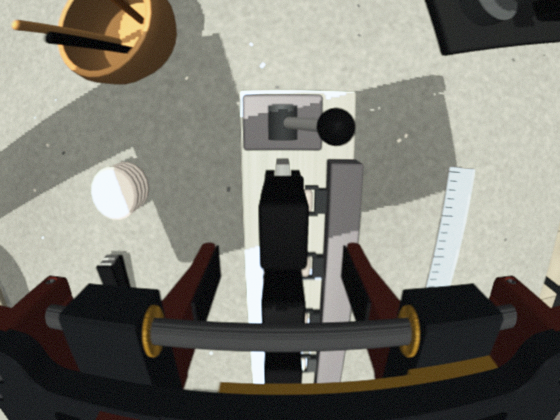

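The wrist view shows the handset top at u 259–308, row ~206. That is about 2.5 mm farther in +x than fitted, and the lever is fully over at (336,126). I'll correct the offset, descend and grip.

```bash
sed -i 's/553.4,21.3/555.9,21.3/' h.py; python3 -m inch '[{"xyz":[0,0.2,0],"spin":0},{"xyz":[0,0.2,3],"spin":0},{"xyz":[0,0.2,6],"spin":0},{"xyz":[0,0.2,7.1],"spin":0},{"xyz":[0,0.2,7.1],"spin":0},{"xyz":[0,0.2,7.1],"spin":0}]' 0
python3 -m inch '[{"xyz":[0,0,0],"spin":0},{"xyz":[0,0,0],"spin":0},{"xyz":[0,0,0],"spin":0},{"xyz":[0,0,0],"spin":0},{"xyz":[0,0,0],"spin":0},{"xyz":[0,0,0],"spin":0},{"xyz":[0,0,0],"spin":0},{"xyz":[0,0,0],"spin":0},{"xyz":[0,0,0],"spin":0},{"xyz":[0,0,0],"spin":0}]' 1
```

```text
t: 6.55
ee_pos: [557.7, 165.7, 79.3]
orientation: [-2.246, -2.192, 0.003]
ft_force: [-0.2, 0.2, 0.5]
width: 87.7
t: 7.55
ee_pos: [557.9, 165.7, 79.2]
orientation: [-2.246, -2.193, 0.003]
ft_force: [0.2, -0.2, -0.8]
width: 31.0
```

```bash
python3 -m inch '[{"xyz":[0,0,-0.3],"spin":0},{"xyz":[0,0,-0.6],"spin":0},{"xyz":[0,0,-0.9],"spin":0},{"xyz":[0,0,-1.2],"spin":0},{"xyz":[0,0,-1.6],"spin":0},{"xyz":[0,0,-2],"spin":0},{"xyz":[0,0,-2.5],"spin":0},{"xyz":[0,0,-4],"spin":0},{"xyz":[0,0,-7],"spin":0},{"xyz":[0,0,-10],"spin":0},{"xyz":[0,0,-13],"spin":0},{"xyz":[0,0,-14],"spin":0},{"xyz":[0,0,-14],"spin":0}]'
python3 - <<'E'
from h import *
import cv2
o=ctrl.get_obs();print(o['width'],o['ft_force'])
cv2.imwrite("pics/t2.png",cv2.resize(ctrl.get_image("top")[170:350,180:490,::-1],None,fx=2.5,fy=2.5))
B=frame([379,-250,.038]);
for y in(-80,-27,27,80):q=B((0,y,0));go(y,q[0],q[1],219,RY)
E
```

```text
t: 8.85
ee_pos: [559.1, 165.9, 221.3]
orientation: [-2.248, -2.194, -0.002]
ft_force: [-0.4, -0.4, -1.9]
width: 31.0
31.034413674273033 [-0.38686147 -0.37473343 -1.89365454]
-80 [-49.97, -16.41, 0.06] -0.1
-27 [-44.68, -16.73, 0.07] -0.1
27 [-39.29, -17.07, 0.07] -0.1
80 [-34.0, -17.4, 0.08] -0.1
```

View pics/t2.png

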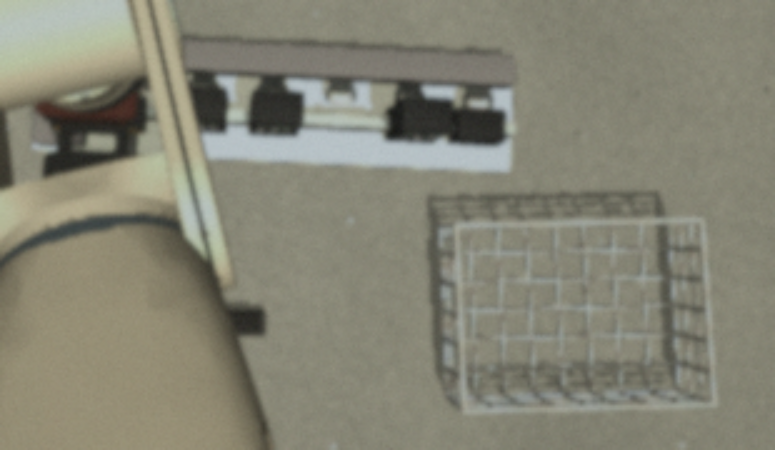

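Handset held (31 mm, extra ~1.5 N), basket unmoved with rim corner at crop (457,222). I'll carry it to the far right slot.

```bash
python3 -m inch '[{"xyz":[-1,-4,0],"spin":0},{"xyz":[-3,-8,0],"spin":0},{"xyz":[-6,-12,0],"spin":0},{"xyz":[-10,-15,0],"spin":0},{"xyz":[-14,-16.4,0],"spin":0},{"xyz":[-18,-16.4,0],"spin":0},{"xyz":[-22,-16.4,0],"spin":0},{"xyz":[-26,-16.4,0],"spin":0},{"xyz":[-30,-16.4,0],"spin":0},{"xyz":[-34,-16.4,0],"spin":0},{"xyz":[-38,-16.4,0],"spin":0},{"xyz":[-42,-16.4,0],"spin":0},{"xyz":[-46,-16.4,0],"spin":0},{"xyz":[-48.5,-16.4,0],"spin":0},{"xyz":[-49.6,-16.4,0],"spin":0},{"xyz":[-49.6,-16.4,0],"spin":0},{"xyz":[-49.6,-16.4,0],"spin":0}]'
python3 - <<'E'
from h import *
import cv2
o=ctrl.get_obs();print(o['width'],o['ft_force'])
cv2.imwrite("pics/w3.png",ctrl.get_image("wrist")[:,:,::-1])
B=frame([379,-250,.038]);
for x,y in((84,114),(-84,114),(84,-114),(-84,-114)):print(x,y,wproj(B((x,y,85)),o))
q=B((0,-76,0));go("",q[0],q[1],67,RY)
E
```

```text
t: 10.6
ee_pos: [381.6, -324.9, 218.7]
orientation: [-2.245, -2.191, 0.001]
ft_force: [0.1, 0.7, -0.8]
width: 30.9
30.880656918887304 [ 0.12822127  0.66158067 -0.78206605]
84 114 [359.46246739  -4.71100501]
-84 114 [178.63468844   8.08973702]
84 -114 [367.64948794 229.26590727]
-84 -114 [200.72849139 238.90956418]
 [-0.16, 0.07, 15.2] -0.1
```

View pics/w3.png

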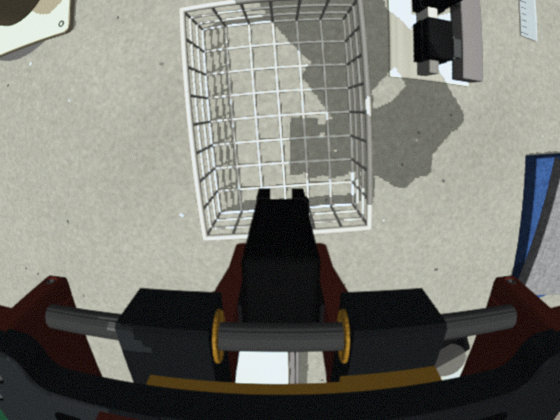

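Rim corners are at (180,10), (357,0), (370,228) and (205,237), within about 3 px of prediction. The handset is held, so I'll lower and release.

```bash
python3 -m inch '[{"xyz":[-0.1,0.1,4],"spin":0},{"xyz":[-0.1,0.1,8],"spin":0},{"xyz":[-0.1,0.1,11],"spin":0},{"xyz":[-0.1,0.1,13],"spin":0},{"xyz":[-0.1,0.1,14.5],"spin":0},{"xyz":[-0.1,0.1,15.1],"spin":0},{"xyz":[-0.1,0.1,15.1],"spin":0}]'
python3 -m inch '[{"xyz":[0,0,0],"spin":0},{"xyz":[0,0,0],"spin":0},{"xyz":[0,0,0],"spin":0},{"xyz":[0,0,0],"spin":0},{"xyz":[0,0,0],"spin":0},{"xyz":[0,0,-2],"spin":0},{"xyz":[0,0,-5],"spin":0},{"xyz":[0,0,-10],"spin":0},{"xyz":[0,0,-15],"spin":0},{"xyz":[0,0,-15],"spin":0}]' 0.35
python3 - <<'E'
from h import *
F=frame(RAIL);q=F((0,79,0));go("over",q[0],q[1],200,RY)
q=F((-70,79,0));go("via",q[0],q[1],200,RY)
E
```

```text
t: 11.35
ee_pos: [382.1, -324.2, 67.5]
orientation: [-2.242, -2.193, 0.002]
ft_force: [-0.2, 0.1, -0.6]
width: 30.7
t: 12.35
ee_pos: [385.8, -327.5, 224.0]
orientation: [2.242, 2.192, -0.0]
ft_force: [0.2, -0.7, -0.1]
width: 57.4
over [43.16, 16.21, 2.28] -0.0
via [43.16, 9.21, 2.25] -0.0
```

```bash
python3 -m inch '[{"xyz":[20,0,0],"spin":0},{"xyz":[20,0,0],"spin":0},{"xyz":[20,0,0],"spin":0},{"xyz":[20,0,0],"spin":0},{"xyz":[43.2,16.2,2],"spin":0},{"xyz":[43.2,16.2,2],"spin":0},{"xyz":[43.2,16.2,2],"spin":0},{"xyz":[43.2,16.2,2],"spin":0},{"xyz":[43.2,16.2,2],"spin":0},{"xyz":[43.2,16.2,2],"spin":0},{"xyz":[43.2,16.2,2.3],"spin":0},{"xyz":[43.2,16.2,2.3],"spin":0},{"xyz":[43.2,16.2,2.3],"spin":0}]' 0
python3 - <<'E'
from h import *
import cv2
cv2.imwrite("pics/t3.png",cv2.resize(ctrl.get_image("top")[170:350,180:490,::-1],None,fx=2.5,fy=2.5))
F=frame(RAIL);q=F((0,79,0));go("grasp",q[0],q[1],81,RY)
E
```

```text
t: 13.65
ee_pos: [556.4, 99.8, 199.2]
orientation: [2.243, 2.192, -0.003]
ft_force: [-0.1, -0.2, 0.1]
width: 87.6
grasp [0.13, 0.07, 11.85] -0.1
```

View pics/t3.png

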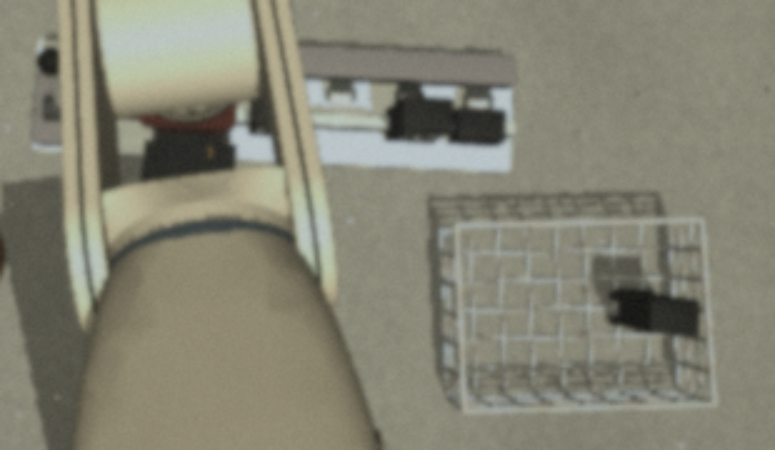

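First handset stands in the basket (crop 655,312). The lever ball is at the far side (48,60) and the basket is unmoved. Now handset 2.

```bash
cat >> h.py <<'E'
def bshift():
    "pixel shift of two right rim corners against the first top picture"
    import cv2
    a=cv2.imread("pics/top0.png");b=ctrl.get_image("top")[:,:,::-1].copy();out=[]
    for u,v in((467,332),(462,257)):
        T=a[v-7:v+8,u-7:u+8];S=b[v-37:v+38,u-37:u+38]
        _,s,_,m=cv2.minMaxLoc(cv2.matchTemplate(S,T,cv2.TM_CCOEFF_NORMED));out.append((m[0]-30,m[1]-30,round(s,2)))
    print("basket shift px",out);return b
E
python3 -m inch '[{"xyz":[0.1,0.1,4],"spin":0},{"xyz":[0.1,0.1,8],"spin":0},{"xyz":[0.1,0.1,11],"spin":0},{"xyz":[0.1,0.1,11.9],"spin":0},{"xyz":[0.1,0.1,11.9],"spin":0},{"xyz":[0.1,0.1,11.9],"spin":0}]' 0
python3 -m inch '[{"xyz":[0,0,0],"spin":0},{"xyz":[0,0,0],"spin":0},{"xyz":[0,0,0],"spin":0},{"xyz":[0,0,0],"spin":0},{"xyz":[0,0,0],"spin":0},{"xyz":[0,0,0],"spin":0},{"xyz":[0,0,0],"spin":0},{"xyz":[0,0,0],"spin":0},{"xyz":[0,0,0],"spin":0},{"xyz":[0,0,0],"spin":0}]' 1
python3 -m inch '[{"xyz":[0,0,-0.3],"spin":0},{"xyz":[0,0,-0.6],"spin":0},{"xyz":[0,0,-0.9],"spin":0},{"xyz":[0,0,-1.2],"spin":0},{"xyz":[0,0,-1.6],"spin":0},{"xyz":[0,0,-2],"spin":0},{"xyz":[0,0,-2.5],"spin":0},{"xyz":[0,0,-4],"spin":0},{"xyz":[0,0,-7],"spin":0},{"xyz":[0,0,-10],"spin":0},{"xyz":[0,0,-13],"spin":0},{"xyz":[0,0,-14],"spin":0},{"xyz":[0,0,-14],"spin":0}]'
python3 - <<'E'
from h import *
bshift()
B=frame([379,-250,.038]);q=B((0,-26,0));go("",q[0],q[1],219,RY)
E
```

```text
t: 14.3
ee_pos: [558.8, 99.7, 81.9]
orientation: [2.243, 2.19, 0.001]
ft_force: [-0.6, -0.5, -0.4]
width: 87.9
t: 15.3
ee_pos: [558.7, 99.7, 81.8]
orientation: [2.244, 2.19, 0.0]
ft_force: [-0.7, 0.8, 0.8]
width: 31.1
t: 16.6
ee_pos: [559.7, 100.5, 224.3]
orientation: [2.241, 2.187, 0.007]
ft_force: [-0.2, 0.7, -1.1]
width: 31.0
basket shift px [(0, 0, 0.81), (0, 0, 0.83)]
 [-38.05, -16.94, 0.39] -0.1
```

```bash
python3 -m inch '[{"xyz":[-1,-4,0],"spin":0},{"xyz":[-3,-8,0],"spin":0},{"xyz":[-6,-12,0],"spin":0},{"xyz":[-10,-15,0],"spin":0},{"xyz":[-14,-16.9,0],"spin":0},{"xyz":[-18,-16.9,0],"spin":0},{"xyz":[-22,-16.9,0],"spin":0},{"xyz":[-26,-16.9,0],"spin":0},{"xyz":[-30,-16.9,0],"spin":0},{"xyz":[-34,-16.9,0],"spin":0},{"xyz":[-36.5,-16.9,0],"spin":0},{"xyz":[-37.8,-16.9,0],"spin":0},{"xyz":[-37.8,-16.9,0],"spin":0},{"xyz":[-37.8,-16.9,0],"spin":0}]'
python3 - <<'E'
from h import *
bshift();B=frame([379,-250,.038]);q=B((0,-24,0));go("",q[0],q[1],69,RY)
E
```

```text
t: 18.05
ee_pos: [379.9, -272.4, 222.0]
orientation: [2.244, 2.19, 0.003]
ft_force: [1.6, -0.2, -1.7]
width: 30.6
basket shift px [(28, -20, 0.53), (14, 16, 0.76)]
 [-0.15, -0.09, 15.32] -0.1
```

```bash
python3 - <<'E'
from h import *
import cv2
o=ctrl.get_obs();im=ctrl.get_image("wrist")[:,:,::-1].copy();t=ctrl.get_image("top")[170:350,300:500,::-1]
B=frame([379,-250,.038])
for x,y in((84,114),(-84,114),(84,-114),(-84,-114)):
    p=wproj(B((x,y,85)),o);cv2.circle(im,tuple(int(v) for v in p),3,(0,0,255),1)
t=cv2.resize(t,None,fx=1.9,fy=1.9)
im=im[:,100:480];im[400-0:,:]=im[400:,:]
c=np.zeros((420,760,3),np.uint8);c[:,:380]=im;c[:342,380:]=t
cv2.imwrite("pics/w4.png",c)
E
```

```text
(no output)
```

View pics/w4.png

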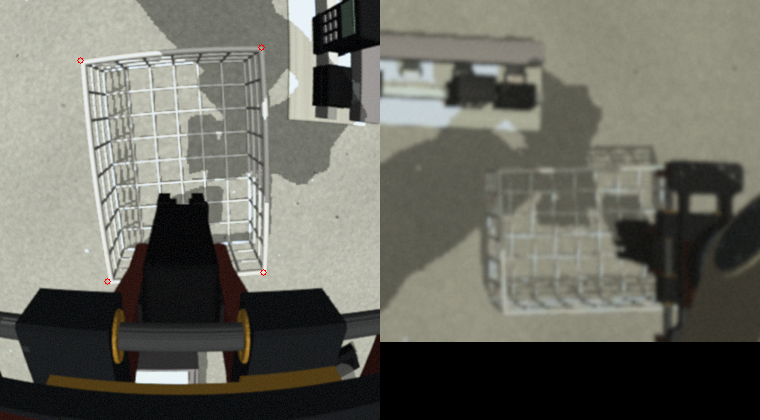

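The projected rim corners lie on the real ones, so the basket hasn't moved and the template mismatch was only the arm hiding it. Lower and release.

```bash
python3 -m inch '[{"xyz":[0,0,4],"spin":0},{"xyz":[0,0,8],"spin":0},{"xyz":[0,0,11],"spin":0},{"xyz":[0,0,13],"spin":0},{"xyz":[0,0,14.5],"spin":0},{"xyz":[0,0,15.2],"spin":0},{"xyz":[0,0,15.2],"spin":0}]'
python3 -m inch '[{"xyz":[0,0,0],"spin":0},{"xyz":[0,0,0],"spin":0},{"xyz":[0,0,0],"spin":0},{"xyz":[0,0,0],"spin":0},{"xyz":[0,0,0],"spin":0},{"xyz":[0,0,-2],"spin":0},{"xyz":[0,0,-5],"spin":0},{"xyz":[0,0,-10],"spin":0},{"xyz":[0,0,-15],"spin":0},{"xyz":[0,0,-15],"spin":0}]' 0.35
python3 - <<'E'
from h import *
F=frame(RAIL);q=F((0,13,0));go("over",q[0],q[1],200,RY)
E
```

```text
t: 18.9
ee_pos: [381.1, -271.9, 70.2]
orientation: [2.241, 2.193, 0.003]
ft_force: [0.3, 0.1, -1.6]
width: 30.9
t: 19.9
ee_pos: [383.5, -273.8, 226.4]
orientation: [2.233, 2.185, 0.006]
ft_force: [0.6, 0.4, 0.0]
width: 57.1
over [31.21, 16.55, 2.58] 0.0
```

```bash
python3 -m inch '[{"xyz":[12,0,0],"spin":0},{"xyz":[12,0,0],"spin":0},{"xyz":[12,0,0],"spin":0},{"xyz":[31.2,16.6,2],"spin":0},{"xyz":[31.2,16.6,2],"spin":0},{"xyz":[31.2,16.6,2],"spin":0},{"xyz":[31.2,16.6,2],"spin":0},{"xyz":[31.2,16.6,2.6],"spin":0},{"xyz":[31.2,16.6,2.6],"spin":0},{"xyz":[31.2,16.6,2.6],"spin":0},{"xyz":[31.2,16.6,2.6],"spin":0}]' 0
python3 - <<'E'
from h import *
import cv2
b=bshift();cv2.imwrite("pics/t4.png",cv2.resize(b[170:350,180:490],None,fx=2.5,fy=2.5))
F=frame(RAIL);q=F((0,13,0));go("grasp",q[0],q[1],81,RY)
E
```

```text
t: 21.0
ee_pos: [555.4, 33.5, 199.1]
orientation: [2.234, 2.185, 0.003]
ft_force: [0.5, 0.2, 0.4]
width: 88.0
basket shift px [(0, 0, 0.81), (0, 0, 0.82)]
grasp [0.23, -0.09, 11.85] -0.0
```

View pics/t4.png

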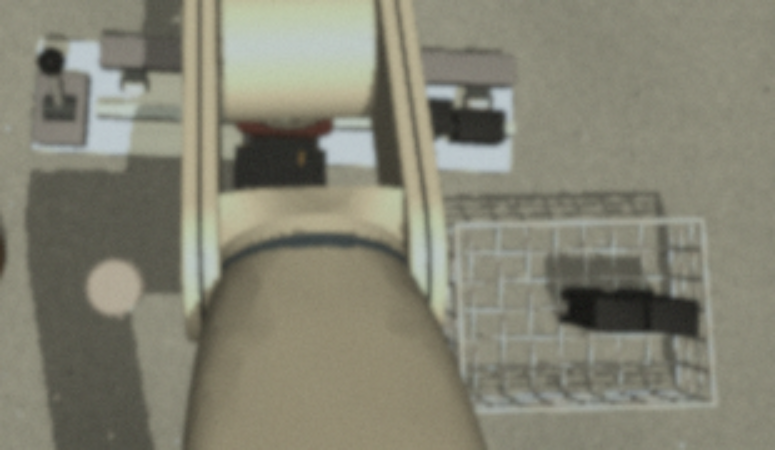

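Both handsets stand side by side in the basket (crop 610–695, 312), the basket is unmoved, and the lever is over. Handset 3 at station +13 is next.

```bash
python3 -m inch '[{"xyz":[0.2,-0.1,4],"spin":0},{"xyz":[0.2,-0.1,8],"spin":0},{"xyz":[0.2,-0.1,11],"spin":0},{"xyz":[0.2,0,11.9],"spin":0},{"xyz":[0.2,0,11.9],"spin":0},{"xyz":[0.2,0,11.9],"spin":0}]' 0
python3 -m inch '[{"xyz":[0,0,0],"spin":0},{"xyz":[0,0,0],"spin":0},{"xyz":[0,0,0],"spin":0},{"xyz":[0,0,0],"spin":0},{"xyz":[0,0,0],"spin":0},{"xyz":[0,0,0],"spin":0},{"xyz":[0,0,0],"spin":0},{"xyz":[0,0,0],"spin":0},{"xyz":[0,0,0],"spin":0},{"xyz":[0,0,0],"spin":0}]' 1
python3 -m inch '[{"xyz":[0,0,-0.3],"spin":0},{"xyz":[0,0,-0.6],"spin":0},{"xyz":[0,0,-0.9],"spin":0},{"xyz":[0,0,-1.2],"spin":0},{"xyz":[0,0,-1.6],"spin":0},{"xyz":[0,0,-2],"spin":0},{"xyz":[0,0,-2.5],"spin":0},{"xyz":[0,0,-4],"spin":0},{"xyz":[0,0,-7],"spin":0},{"xyz":[0,0,-10],"spin":0},{"xyz":[0,0,-13],"spin":0},{"xyz":[0,0,-14],"spin":0},{"xyz":[0,0,-14],"spin":0}]'
python3 - <<'E'
from h import *
bshift()
B=frame([379,-250,.038]);q=B((0,28,0));go("",q[0],q[1],219,RY)
E
```

```text
t: 21.65
ee_pos: [557.9, 33.4, 81.9]
orientation: [2.235, 2.182, 0.006]
ft_force: [-0.5, -0.2, 0.1]
width: 88.0
t: 22.65
ee_pos: [557.2, 33.4, 81.7]
orientation: [2.236, 2.183, 0.004]
ft_force: [-2.5, -0.2, 1.3]
width: 30.9
t: 23.95
ee_pos: [557.2, 34.9, 224.3]
orientation: [2.233, 2.18, 0.011]
ft_force: [0.3, 0.2, -1.7]
width: 30.7
basket shift px [(0, 0, 0.82), (0, 0, 0.83)]
 [-26.1, -17.19, 0.31] -0.1
```

```bash
python3 -m inch '[{"xyz":[0,-4,0],"spin":0},{"xyz":[-1,-8,0],"spin":0},{"xyz":[-3,-12,0],"spin":0},{"xyz":[-6,-15,0],"spin":0},{"xyz":[-10,-17.2,0],"spin":0},{"xyz":[-14,-17.2,0],"spin":0},{"xyz":[-18,-17.2,0],"spin":0},{"xyz":[-22,-17.2,0],"spin":0},{"xyz":[-25,-17.2,0],"spin":0},{"xyz":[-26.1,-17.2,0],"spin":0},{"xyz":[-26.1,-17.2,0],"spin":0},{"xyz":[-26.1,-17.2,0],"spin":0}]'
python3 - <<'E'
from h import *
import cv2
o=ctrl.get_obs();print(o['width']);B=frame([379,-250,.038]);q=B((0,28,0));go("",q[0],q[1],69,RY)
im=ctrl.get_image("wrist")[:,:,::-1].copy()
for x,y in((84,114),(-84,114),(84,-114),(-84,-114)):
    p=wproj(B((x,y,85)),o);cv2.circle(im,tuple(int(v) for v in p),3,(0,0,255),1);print(p)
# tip of rim: brightness edge profile is cheaper than viewing
cv2.imwrite("pics/w5.png",im)
p=[wproj(B((-82,y,85)),o) for y in(60,80,100)];g=im.mean(2)
for u,v in p: k=g[int(v),int(u)-25:int(u)+26];print(int(u),int(u)-25+int(k.argmax()),k.max())
E
```

```text
t: 25.2
ee_pos: [377.2, -220.9, 221.2]
orientation: [2.236, 2.183, 0.007]
ft_force: [0.1, -0.1, -1.6]
width: 30.7
30.652613136827497
 [0.02, -0.15, 15.22] -0.1
[364.11380954 100.59897312]
[182.99090501 112.61959763]
[360.4071654  310.25755479]
[214.29703627 319.47290095]
191 191 238.33333333333334
188 189 241.0
186 187 239.33333333333334
```

```bash
python3 -m inch '[{"xyz":[0,0,4],"spin":0},{"xyz":[0,0,8],"spin":0},{"xyz":[0,0,11],"spin":0},{"xyz":[0,0,13],"spin":0},{"xyz":[0,0,14.5],"spin":0},{"xyz":[0,0,15.2],"spin":0},{"xyz":[0,0,15.2],"spin":0}]'
python3 -m inch '[{"xyz":[0,0,0],"spin":0},{"xyz":[0,0,0],"spin":0},{"xyz":[0,0,0],"spin":0},{"xyz":[0,0,0],"spin":0},{"xyz":[0,0,0],"spin":0},{"xyz":[0,0,-2],"spin":0},{"xyz":[0,0,-5],"spin":0},{"xyz":[0,0,-10],"spin":0},{"xyz":[0,0,-15],"spin":0},{"xyz":[0,0,-15],"spin":0}]' 0.35
python3 - <<'E'
from h import *
F=frame(RAIL);q=F((0,-119,0));go("over",q[0],q[1],200,RY)
E
```

```text
t: 25.95
ee_pos: [379.3, -220.8, 68.9]
orientation: [2.235, 2.187, 0.006]
ft_force: [-0.2, -0.6, -0.3]
width: 31.0
t: 26.95
ee_pos: [380.5, -221.7, 225.0]
orientation: [2.227, 2.178, 0.011]
ft_force: [0.2, -0.8, 0.4]
width: 56.9
over [12.81, 16.94, 2.73] 0.0
```

```bash
python3 -m inch '[{"xyz":[12.8,16.9,2],"spin":0},{"xyz":[12.8,16.9,2],"spin":0},{"xyz":[12.8,16.9,2],"spin":0},{"xyz":[12.8,16.9,2],"spin":0},{"xyz":[12.8,16.9,2],"spin":0},{"xyz":[12.8,16.9,2.7],"spin":0},{"xyz":[12.8,16.9,2.7],"spin":0},{"xyz":[12.8,16.9,2.7],"spin":0}]' 0
python3 - <<'E'
from h import *
import cv2
b=bshift();t=cv2.resize(b[170:350,180:490],None,fx=1.25,fy=1.25)
o=ctrl.get_obs();F=frame(RAIL);w=ctrl.get_image("wrist")[:,130:510,::-1].copy()
for x in(-15.5,15.5):
  for y in(-142,-96):
    p=wproj(F((x,y,131)),o);cv2.circle(w,(int(p[0])-130,int(p[1])),3,(0,0,255),1)
c=np.zeros((420,768,3),np.uint8);c[:,:380]=w;c[:t.shape[0],380:380+t.shape[1]]=t
cv2.imwrite("pics/t5.png",c)
q=F((0,-119,0));go("grasp",q[0],q[1],81,RY)
E
```

```text
t: 27.75
ee_pos: [551.0, -98.7, 199.6]
orientation: [2.229, 2.178, 0.009]
ft_force: [-0.3, -0.2, 0.1]
width: 87.7
basket shift px [(0, 0, 0.82), (0, 0, 0.84)]
grasp [0.28, -0.13, 11.93] -0.1
```

View pics/t5.png

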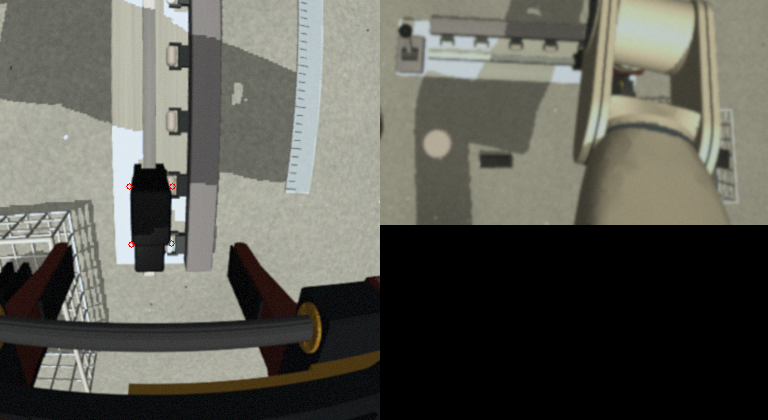

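Handset 4's top (133–170, rows 190–245) sits on the predicted marks, with the blank beyond it at rows 245–270. Grip and lift.

```bash
python3 -m inch '[{"xyz":[0.2,-0.1,4],"spin":0},{"xyz":[0.2,-0.1,8],"spin":0},{"xyz":[0.2,-0.1,11],"spin":0},{"xyz":[0.2,-0.1,11.7],"spin":0},{"xyz":[0.2,-0.1,11.7],"spin":0},{"xyz":[0.2,-0.1,11.7],"spin":0}]' 0
python3 -m inch '[{"xyz":[0,0,0],"spin":0},{"xyz":[0,0,0],"spin":0},{"xyz":[0,0,0],"spin":0},{"xyz":[0,0,0],"spin":0},{"xyz":[0,0,0],"spin":0},{"xyz":[0,0,0],"spin":0},{"xyz":[0,0,0],"spin":0},{"xyz":[0,0,0],"spin":0},{"xyz":[0,0,0],"spin":0},{"xyz":[0,0,0],"spin":0}]' 1
python3 -m inch '[{"xyz":[0,0,-0.3],"spin":0},{"xyz":[0,0,-0.6],"spin":0},{"xyz":[0,0,-0.9],"spin":0},{"xyz":[0,0,-1.2],"spin":0},{"xyz":[0,0,-1.6],"spin":0},{"xyz":[0,0,-2],"spin":0},{"xyz":[0,0,-2.5],"spin":0},{"xyz":[0,0,-4],"spin":0},{"xyz":[0,0,-7],"spin":0},{"xyz":[0,0,-10],"spin":0},{"xyz":[0,0,-13],"spin":0},{"xyz":[0,0,-14],"spin":0},{"xyz":[0,0,-14],"spin":0}]'
python3 - <<'E'
from h import *
bshift()
B=frame([379,-250,.038]);q=B((0,79,0));go("",q[0],q[1],219,RY)
E
```

```text
t: 28.45
ee_pos: [554.3, -99.0, 84.8]
orientation: [2.228, 2.175, 0.012]
ft_force: [0.0, 0.6, 0.4]
width: 88.0
t: 29.45
ee_pos: [553.5, -98.9, 84.6]
orientation: [2.229, 2.176, 0.01]
ft_force: [-2.8, -0.8, 3.1]
width: 31.6
t: 30.75
ee_pos: [552.1, -97.2, 227.1]
orientation: [2.225, 2.173, 0.016]
ft_force: [-0.7, 0.2, -2.2]
width: 30.6
basket shift px [(0, 0, 0.81), (0, 0, 0.69)]
 [-7.82, -17.33, 0.29] -0.1
```

```bash
python3 -m inch '[{"xyz":[0,-4,0],"spin":0},{"xyz":[-1,-8,0],"spin":0},{"xyz":[-3,-12,0],"spin":0},{"xyz":[-6,-15.5,0],"spin":0},{"xyz":[-7.7,-17.3,0],"spin":0},{"xyz":[-7.7,-17.3,0],"spin":0},{"xyz":[-7.7,-17.3,0],"spin":0},{"xyz":[-7.7,-17.3,0],"spin":0}]'
python3 - <<'E'
from h import *
import cv2
o=ctrl.get_obs();B=frame([379,-250,.038]);q=B((0,80,0));go("",q[0],q[1],71,RY);print(o['width'])
b=bshift()[170:350,300:500];im=ctrl.get_image("wrist")[:,100:480,::-1].copy()
for x,y in((84,114),(-84,114)):
    p=wproj(B((x,y,85)),o);cv2.circle(im,(int(p[0])-100,int(p[1])),3,(0,0,255),1)
c=np.zeros((420,760,3),np.uint8);c[:,:380]=im;c[:342,380:]=cv2.resize(b,None,fx=1.9,fy=1.9)
cv2.imwrite("pics/w6.png",c)
E
```

```text
t: 31.6
ee_pos: [376.7, -169.5, 221.4]
orientation: [2.228, 2.175, 0.013]
ft_force: [-1.3, 0.4, -0.8]
width: 31.1
 [0.15, -0.46, 15.03] -0.1
31.066511359975514
basket shift px [(-25, -18, 0.28), (0, 0, 0.82)]
```

View pics/w6.png

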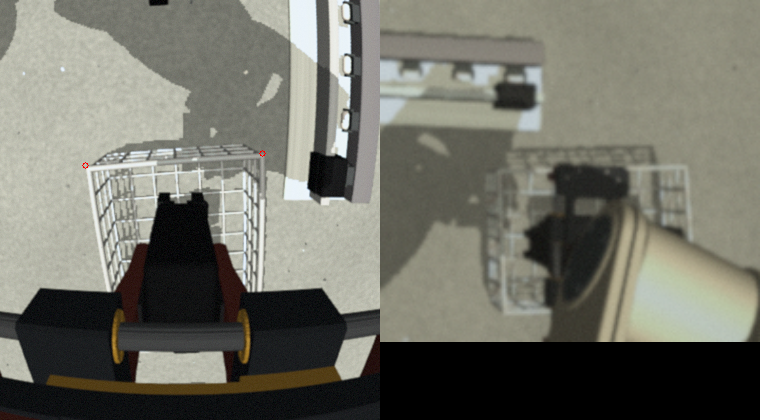

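Rim corners still match, the handset is held upright, and the blank is on the rail. Lower and release.

```bash
python3 -m inch '[{"xyz":[0.1,-0.1,4],"spin":0},{"xyz":[0.1,-0.2,8],"spin":0},{"xyz":[0.1,-0.3,11],"spin":0},{"xyz":[0.1,-0.4,13],"spin":0},{"xyz":[0.1,-0.4,14.5],"spin":0},{"xyz":[0.1,-0.4,15],"spin":0},{"xyz":[0.1,-0.4,15],"spin":0}]'
python3 -m inch '[{"xyz":[0,0,0],"spin":0},{"xyz":[0,0,0],"spin":0},{"xyz":[0,0,0],"spin":0},{"xyz":[0,0,0],"spin":0},{"xyz":[0,0,0],"spin":0},{"xyz":[0,0,-2],"spin":0},{"xyz":[0,0,-5],"spin":0},{"xyz":[0,0,-10],"spin":0},{"xyz":[0,0,-15],"spin":0},{"xyz":[0,0,-15],"spin":0},{"xyz":[25,0,-15],"spin":0},{"xyz":[25,0,-15],"spin":0},{"xyz":[25,0,-15],"spin":0},{"xyz":[25,0,-15],"spin":0},{"xyz":[25,0,-15],"spin":0},{"xyz":[25,0,-15],"spin":0},{"xyz":[25,0,-15],"spin":0}]' 0.35
python3 - <<'E'
from h import *
import cv2
b=bshift()
s=ctrl.get_image("side")[110:320,200:430,::-1]
c=np.zeros((420,790,3),np.uint8);c[:420,:460]=cv2.resize(s,None,fx=2,fy=2);t=cv2.resize(b[170:350,325:490],None,fx=2,fy=2);c[:360,460:790]=t
cv2.imwrite("pics/end.png",c)
print(ctrl.get_obs()['ee_pos'],ctrl.get_obs()['qvel'].round(3))
E
```

```text
t: 32.4
ee_pos: [376.8, -169.9, 70.9]
orientation: [2.226, 2.178, 0.012]
ft_force: [0.1, -0.2, -0.4]
width: 30.5
t: 34.1
ee_pos: [378.0, 83.1, 217.0]
orientation: [2.222, 2.183, 0.01]
ft_force: [0.2, -0.1, -0.2]
width: 57.3
basket shift px [(0, 0, 0.82), (0, 0, 0.82)]
[378.30390861  81.2887347  217.12372243] [-0.032 -0.002 -0.002  0.001  0.002  0.004]
```

View pics/end.png

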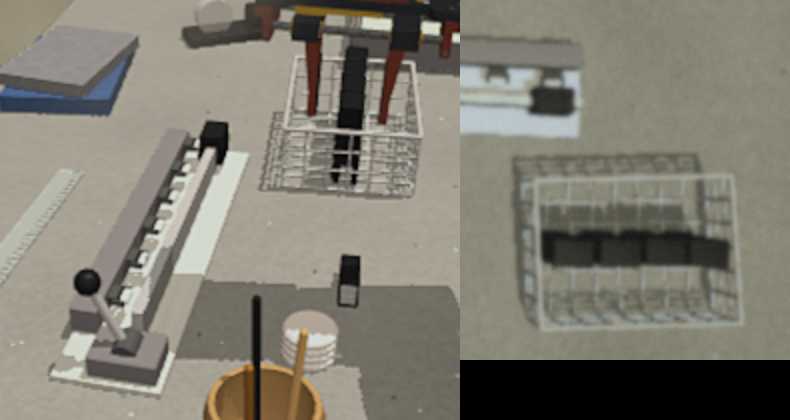

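All four handsets stand in the upright basket, the blank is on the rail, and the lever ball in the side view is at (243.5,251.5), which is the predicted 1.0 rad pixel. The robot is clear, so I'll hand in.

```bash
python3 -c "
from workcell import ctrl
print(ctrl.close_job())"
```

```text
the job is handed in; nothing more can be done
None
```

I pushed the switch lever fully over while every handset was still docked. I then pulled the four handsets present (stations +145, +79, +13 and -119) off the rail one at a time, stood them side by side in the basket, and handed the job in at about 34 s.

The last pictures, taken just before handing in, showed:
- **Switch:** the lever ball lies on the pixel predicted for 1.0 rad (off).
- **Handsets:** all four are inside the basket.
- **Basket:** it is upright and has not moved (0 px shift).
- **Blank cover:** it is still seated at station -185.
- **Bystanders:** the tokens, remover and ruler look undisturbed. Only part of the pot is in that view; it looks upright.
- **Robot:** it is clear of everything, with the force reading near zero.

Two readings disagreed along the way. The basket template check twice gave false shifts while the arm hid the basket, and the wrist pictures showed it had not moved. The tool tilt also drifted by about 2°, with no visible effect.

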